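# Lock a cold-store transport crate with its bent pin

### The arm

A 6-joint arm with a two-finger parallel gripper is mounted at the origin on the work surface. World frame = base frame: x ahead of the robot, y to its left, z up, the work surface at z = 0. Lengths are in mm, angles in rad, forces in N, time in s.
With the tool pointing down it reaches from about 400 to 925 mm from the base axis. Payload 12.5 kg.
Tool frame: the origin (TCP) lies at the very end of the fingers, on their centre line; the grasp point (between the pads) lies 19 mm behind it (env.grasp_offset is the distance from the TCP to the grasp point, in mm); z points along the fingers, y is the direction in which the jaws open and shut (so a half turn about z gives the same grasp; the last joint's range is limited). The gripper opens to 95 mm and grips with 3 to 60 N. Pads are 20 mm wide; open, the fingers measure 119 mm over their backs; the gripper's body (75 mm by 180 mm) begins 59 mm behind the grasp point.
Start: joints at [-1.4, 0.491, 1.559, -0, 1.092, -0.106], TCP at [170.822, -601.221, 214.661] pointing down, gripper open.
Joint ranges: [-3.1, 3.1], [-0.84, 2.19], [0.05, 2.79], [-1.13, 4.28], [0.06, 2.93], [-2.69, 2.69]. Speed limits (rad/s): [2.22, 2.22, 2.79, 3.14, 3.14, 3.14].

### API

Orientations are given as [roll, pitch, yaw] about the fixed x, y, z axes, in that order (R = Rz(yaw) Ry(pitch) Rx(roll)).
In Python, from cell import env gives the robot as it stands. The module is installed in compiled form; this text tells all that it offers.
- The arm moves only by the shell command python3 -m pendant 'ROWS'. ROWS is JSON, one flat list of numbers, 5 for each row, row after row: the shift along the tool's x, y, z as a fraction of full scale, then the turn about the tool's z as a fraction of full scale, then the gripper's target within -1 to 1 (shut at 1, half-way at 0, fully open at -1). In form: [x, y, z, turn, grip, x, y, z, turn, grip, ...]. A call has 1 to 10 rows; each row shifts and turns the commanded pose from where the row before left it, along the tool's axes as they then stand; what a row does not reach is not made up. Full scale, the value 1, is 0.4 m for a shift and 180 degrees for a turn. A row lasts 1/8 s, in which the tool goes at most 62.5 mm and 10.7 degrees, less where a joint would pass 70% of its speed; a pose out of reach is approached as far as the arm can. A call with a number of a shift or a turn outside -1 to 1 is refused whole. A call with a gripper value outside its range is refused whole. The fingers move at their own pace and stop on an object; the grip force is fixed at half the most. Time passes only in rows, so rows that do not move let the fingers close. It gives the time, the measured TCP pose, the force and the opening at its end, in the units of the state.
- env.state(): the state, without advancing time (a new reading comes with each control period).
- env.read_camera(name): name is "side" or "top" or "wrist"; returns the picture (400x640x3 uint8, red, green, blue); there is no depth.
- env.camera_model(name): a dict with "fx", "fy", "cx", "cy" (pixels), "view" (4x4, takes a point from world to camera coordinates); the wrist camera has in their place "tool_from_camera" (4x4, takes a point from camera to tool coordinates, whose origin is the TCP and whose axes are the flange's). Camera axes: x right, y down, z forward; pixel columns grow to the right and rows downward; lengths in mm; the calibration is good to about 2 mm. A picture is of the moment at which its call begins: read the wrist's pose just before it. camera_model takes no time and is no camera call.
- env.job_done(): hands the job in, once; it reports no verdict.
Trained networks look in the newest picture that a camera, given by its name, has taken for a name from the list of things; names that differ only in an ending like _2 or _b are one class to them, and where a whole thing is asked for, a point or a joint stands for the part that bears it (a point fixed in the world has none). Each returns a list of dicts, best first, with "confidence" (0 to 1); they miss things now and then, are a little off and sometimes report something else, mostly with a low value. They report only what shows in the picture. A call takes as long as a camera call.
- env.masks_of(thing, camera): "region" (400x640 bool, what is visible of it).
- env.landmark_of(thing, camera): "xyz" ([x, y, z] in mm, in world coordinates, good to about 4 mm: a listed point, or the origin of a listed thing).
The state is a dict: "t": time; "joints": joint angles; "qvel": joint speeds; "tau": joint torques, N m; "eef_pos": TCP position; "tcp_rot": TCP orientation; "ft_force": force on the tool from outside, world axes, zero at the start; "moment": the same for the moment, N m; "opening": opening from 0.0 (shut) to 1.0 (fully open).
Only numpy, scipy, OpenCV 4.12 (cv2) and the standard library are available. Lean on these libraries where they do the work, as an engineer would, in place of code of your own. Each camera call takes 0.05 s, during which the arm holds its last target.

### The job

Lock the blue transport crate: pick up the loose bent pin by its red handle and feed its curved bar, tip first, through the steel ring on the crate's lid, swinging it round along its own curve under the spring catch, until the handle is fully home against the black rubber stop. Press it lightly against the stop for a moment (about 10 N) to be sure it is home, never pressing on the stop with more than 18 N nor on the ring with more than 25 N, then let go and leave the pin standing on its foot on the lid. Leave the temperature logger, the bottle and the cold pack where they are.

Things in the scene. Friction and masses are not known exactly. Their poses are not given: they have to be found in the camera images.
- pin: Loose bent locking pin, 160 g, upright on its foot. Origin: centre of the foot's underside; z up, x towards where the bar leaves the handle. Steel foot 36 (x) x 24 (y) x 6 mm; on it a red handle tab 36 (x) x 12 (y) mm, top 54 mm above the underside. Foot and tab share a flat front face at x = +18 mm. A round 8 mm steel bar leaves that face at 20 mm height (axis) and bends level towards +y.
- pin_tip (a point): Round end of the pin's bar, on its axis. In the pin's frame the axis is a level arc of radius 65 mm about x = 18, y = 65 mm: after turning by t it is at x = 18 + 65 sin t, y = 65 - 65 cos t, z = 20 mm; the tip is at t = 1.45 rad. Over the last 14 mm the bar narrows in two steps to 5 mm diameter.
- pin_seat (a point): Point on the pin's bar axis 18 mm along the arc from the handle's front face (t = 0.277 rad). With the handle against the stop it lies in the ring's plane if the stop's post is at its foremost place, and up to 20 mm of arc short of it (-x of the ring) if the post is set back.
- crate: The fixed blue crate with a flat grey lid 300 (x) x 260 (y) mm, lid surface 100 mm above the table. Origin: centre of its underside, z up. The ring is at x = 20, y = -50 mm, axes parallel. The lid is clear for sliding the foot except for ring, stop and logger.
- ring: Fixed upright steel ring on the lid. Origin: centre of its 13 mm hole, 22 mm above the lid; wire 7 mm thick. x: the hole's axis and the way the pin passes (the tip enters from the -x side); z up; y to the side where the bar's arc centre must lie, 65 mm from the hole. With the foot on the lid the bar's axis runs 2 mm below the hole's centre, 0.5 mm clear of its bottom.
- stop: Fixed slotted base plate of the rubber stop, on the lid before the ring, under the bar's path. The stop is a black post 10 mm diameter, 13 mm tall, clamped in the slot. The post's place is not reported: it stands anywhere from 0 to 20 mm back (-x) from this origin, so find it by feel. Origin on the lid surface, z up, +x along the bar's path to the ring, 13 mm of arc away.
- catch (a joint): Spring catch: brass plunger (nose radius 5 mm, black button on top, 55 mm above the lid) coming down through the crown of the ring onto the bar. 0 = down, nose at the hole's centre; the pin's tip and bar lift it by themselves, to about 0.002 m under the full bar. Spring 1.2 N at 0, 0.8 N more per mm; it makes the pin drag by a few N.
- logger: White temperature logger 45 x 32 x 16 mm lying loose on the lid, near the corner ahead of and to the right of the ring, clear of the pin's path. Origin: centre of its underside. To be left alone.
- bottle: White closed bottle, 60 mm diameter, 150 mm tall, standing on the table. Origin: centre of its underside. To be left alone.
- coldpack: Blue hard cold pack 140 x 90 x 25 mm lying on the table. Origin: centre of its underside. To be left alone.

How it is judged (in metres and radians):
On the way, in this order (a step that is already met when the one before it is completed fails the run):
1. the pin's tip has come out of the far side of the ring (x of pin_tip in the frame of ring between 0.006 and 0.025 m and y of pin_tip in the frame of ring between -0.007 and 0.012 m and z of pin_tip in the frame of ring between -0.008 and 0.006 m).
2. the handle is pressed against the rubber stop with at least 5 N for 0.15 s (contact force between pin and stop above 5 N), for 0.15 s.
At the end, for the whole second after the job is handed in: The bar is through the ring, holding the catch above 0.0008 m, tip over 40 mm beyond the ring; pin_seat lies 22.5 mm before to 2.5 mm past the ring's plane (any post setting), in line with the hole (y -4 to 8, z -6 to 3 mm, under 24 mm off); the pin is upright within 0.1 rad and at rest (x of pin_seat in the frame of ring between -0.0225 and 0.0025 m and y of pin_seat in the frame of ring between -0.004 and 0.008 m and z of pin_seat in the frame of ring between -0.006 and 0.003 m and distance between pin_seat and ring below 0.024 m and x of pin_tip in the frame of ring above 0.04 m and angle between pin's own z axis and vertical below 0.1 rad and value of joint catch above 0.0008 m and linear speed of pin below 0.02 m/s); the robot touches nothing.
It fails at once if the pin or the robot presses on the stop with more than 18 N (contact force between any of pin, the arm, the fingers and stop above 18 N).
It fails at once if the pin or the robot presses on the ring with more than 25 N (contact force between any of pin, the arm, the fingers and ring above 25 N).
It fails at once if the logger is moved more than 20 mm (distance of logger from where it was at the start of the episode above 0.02 m).
It fails at once if the bottle is moved more than 20 mm (distance of bottle from where it was at the start of the episode above 0.02 m).
It fails at once if the cold pack is moved more than 20 mm (distance of coldpack from where it was at the start of the episode above 0.02 m).
It also fails if it takes over 61 s, if anything falls off the work surface, if the arm or the gripper's body presses on something with over 40 N, if the wrist force passes 120 N, or if a joint passes its speed limit or range.

## Working session

There is one attempt and no reset: what is moved stays moved. The work goes in short steps, Python scripts to look and compute and a shell command to move; the robot and the scene stay as the last step left them, time stands still between calls to the robot, and variables do not carry over. Pictures are saved under pics/ and viewed, and the job is handed in when it is done.

```bash
mkdir -p pics; ls; python3 - <<'E'
from cell import env
import cv2
s=env.state(); print(s)
for c in ["side","top","wrist"]:
    im=env.read_camera(c); cv2.imwrite(f"pics/{c}0.png",im[:,:,::-1])
    m=env.camera_model(c); print(c,m)
for c in ["side","top"]:
    for th in ["pin","pin_tip","pin_seat","crate","ring","stop","logger","bottle","coldpack"]:
        for r in env.landmark_of(th,c)[:2]: print(c,th,[round(float(v)) for v in r["xyz"]],round(r["confidence"],2))
print(env.state()["t"])
E
```

```text
pics
{'t': 0.0, 'joints': array([-1.39958380e+00,  4.91571103e-01,  1.55942497e+00,  1.36972708e-05,
        1.09166375e+00, -1.05574038e-01]), 'qvel': array([-7.64180882e-04, -4.22616225e-04,  6.08917600e-04,  9.48892872e-05,
        2.73557290e-04,  1.27614027e-03]), 'tau': array([-2.65271214e-03, -6.12648296e+01, -2.58182555e+01,  6.91968645e-02,
        4.81958874e-02, -9.67027700e-05]), 'eef_pos': array([ 170.79391973, -600.98051472,  214.06299548]), 'tcp_rot': array([-3.14053271e+00, -1.24536716e-04,  2.76780178e-01]), 'ft_force': array([-0.01560457,  0.19832424, -0.3712982 ]), 'moment': array([ 0.03111193, -0.04937057, -0.02093449]), 'opening': 1.0027392607907633}
side {'fx': 372.1914668064193, 'fy': 372.1914668064193, 'cx': 325.79103121882565, 'cy': 199.02500444402563, 'view': array([[-8.14806933e-01, -5.79496508e-01, -1.65365912e-02,
         4.57055245e+02],
       [-4.40247917e-01,  6.37070172e-01, -6.32711125e-01,
         3.28825457e+02],
       [ 3.77188857e-01, -5.08257211e-01, -7.74211324e-01,
         8.34974116e+02],
       [ 0.00000000e+00,  0.00000000e+00,  0.0000
[... 961 characters left out ...]
]])}
side pin [549, 256, 0] 0.74
side pin [707, 264, 1] 0.58
side pin_tip [579, 351, 20] 0.78
side pin_seat [573, 281, 24] 0.64
side crate [596, -100, 0] 0.58
side ring [602, -159, 124] 0.47
side stop [596, -153, 99] 0.43
side logger [687, -228, 103] 0.43
side bottle [708, 265, 3] 0.93
side bottle [576, 280, 22] 0.52
side coldpack [520, -446, 0] 0.62
top pin [549, 257, -1] 0.55
top pin_tip [578, 356, 20] 0.43
top pin_seat [576, 279, 21] 0.68
top crate [598, -104, 0] 0.94
top stop [687, -233, 97] 0.56
top stop [590, -154, 102] 0.42
top logger [687, -230, 97] 0.72
top bottle [710, 267, 4] 0.98
top bottle [549, 259, 0] 0.69
top coldpack [520, -441, 2] 0.88
top coldpack [692, -232, 99] 0.72
1.05
```

View pics/side0.png

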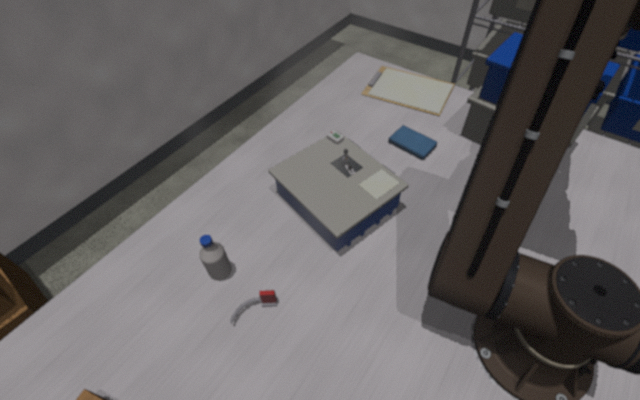

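View pics/top0.png

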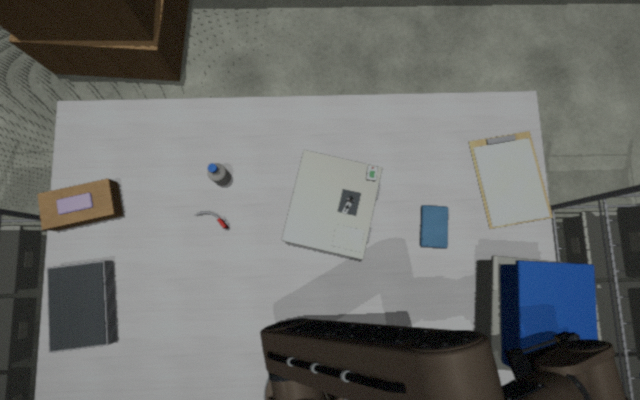

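```bash
cat > h.py <<'E'
from cell import env
import numpy as np, cv2
from scipy.spatial.transform import Rotation as Rn
def proj(c,P):
    m=env.camera_model(c); V=m["view"]; p=V[:3,:3]@np.asarray(P,float)+V[:3,3]
    return np.array([m["fx"]*p[0]/p[2]+m["cx"],m["fy"]*p[1]/p[2]+m["cy"]])
def ray(c,uv,st=None):
    m=env.camera_model(c); d=np.array([(uv[0]-m["cx"])/m["fx"],(uv[1]-m["cy"])/m["fy"],1.])
    if c=="wrist":
        s=st or env.state(); T=np.eye(4); T[:3,:3]=Rn.from_euler("xyz",s["tcp_rot"]).as_matrix(); T[:3,3]=s["eef_pos"]
        T=T@m["tool_from_camera"]
    else: T=np.linalg.inv(m["view"])
    return T[:3,3],T[:3,:3]@d
def atz(c,uv,z,st=None):
    o,d=ray(c,uv,st); return o+d*(z-o[2])/d[2]
def projw(P,st=None):
    m=env.camera_model("wrist"); s=st or env.state(); T=np.eye(4); T[:3,:3]=Rn.from_euler("xyz",s["tcp_rot"]).as_matrix(); T[:3,3]=s["eef_pos"]
    p=np.linalg.inv(T@m["tool_from_camera"])@np.r_[np.asarray(P,float),1]
    return np.array([m["fx"]*p[0]/p[2]+m["cx"],m["fy"]*p[1]/p[2]+m["cy"]])
def plan(target,yawdeg,n):
    """rows for straight move from measured pose to target, tool pointing down; tool shift split using yaw before each row"""
    s=env.state(); p0=s["eef_pos"]; y0=np.degrees(s["tcp_rot"][2])
    dy=yawdeg-y0
    print("yaw0 %.2f dyaw %.2f"%(y0,dy))
    d=(np.asarray(target,float)-p0)/n
    out=[]
    for i in range(n):
        a=np.radians(y0+dy*i/n)
        tx=d[0]*np.cos(a)+d[1]*np.sin(a); ty=d[0]*np.sin(a)-d[1]*np.cos(a)
        out.append([round(tx/400,4),round(ty/400,4),round(-d[2]/400,4),round(-dy/n/180,4)])
    for o in out: print(o)
def st():
    s=env.state(); print("t %.2f"%s["t"],np.round(s["eef_pos"],1),"rpy",np.round(np.degrees(s["tcp_rot"]),2),"F",np.round(s["ft_force"],1),"M",np.round(s["moment"],2),"op %.3f"%s["opening"]); return s
E
python3 - <<'E'
from h import *
im=cv2.imread("pics/top0.png")
cv2.imwrite("pics/topz.png",cv2.resize(im[130:280,180:400],None,fx=3.6,fy=3.6,interpolation=cv2.INTER_CUBIC))
hsv=cv2.cvtColor(im,cv2.COLOR_BGR2HSV)
env.read_camera("top")
r=env.masks_of("crate","top")[0]; m=r["region"].astype(np.uint8)
cs,_=cv2.findContours(m,cv2.RETR_EXTERNAL,cv2.CHAIN_APPROX_NONE); c=max(cs,key=cv2.contourArea)
P=np.array([atz("top",q[0],100)[:2] for q in c],np.float32)
(cx,cy),(w,h),a=cv2.minAreaRect(P); print(cx,cy,w,h,a,r["confidence"])
plan([560,-200,280],80,10)
E
```

```text
593.9039916992188 -105.67469787597656 263.72100830078125 300.8266906738281 75.02699279785156 0.63
yaw0 15.86 dyaw 64.14
[np.float64(0.121), np.float64(-0.0699), np.float64(-0.0163), np.float64(-0.0356)]
[np.float64(0.1281), np.float64(-0.0559), np.float64(-0.0163), np.float64(-0.0356)]
[np.float64(0.1335), np.float64(-0.0413), np.float64(-0.0163), np.float64(-0.0356)]
[np.float64(0.1373), np.float64(-0.0261), np.float64(-0.0163), np.float64(-0.0356)]
[np.float64(0.1393), np.float64(-0.0106), np.float64(-0.0163), np.float64(-0.0356)]
[np.float64(0.1396), np.float64(0.005), np.float64(-0.0163), np.float64(-0.0356)]
[np.float64(0.1382), np.float64(0.0206), np.float64(-0.0163), np.float64(-0.0356)]
[np.float64(0.135), np.float64(0.0359), np.float64(-0.0163), np.float64(-0.0356)]
[np.float64(0.1302), np.float64(0.0508), np.float64(-0.0163), np.float64(-0.0356)]
[np.float64(0.1237), np.float64(0.065), np.float64(-0.0163), np.float64(-0.0356)]
```

View pics/topz.png

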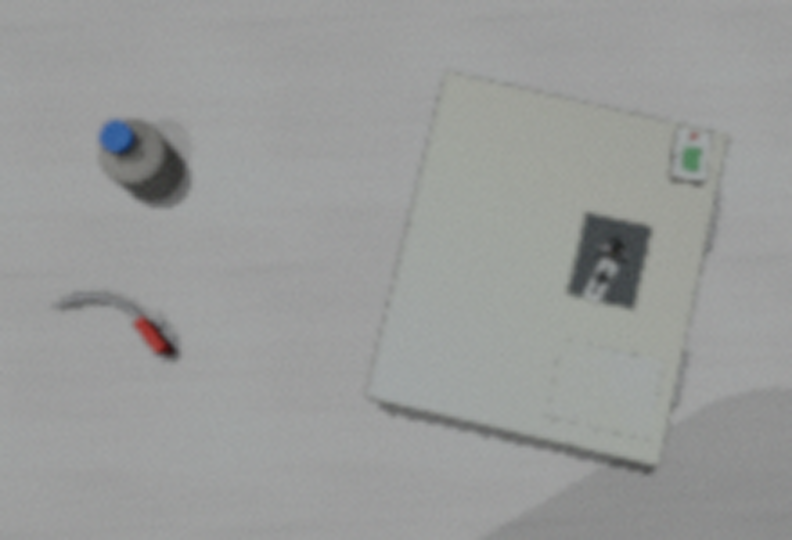

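```bash
python3 -m pendant '[0.121,-0.07,-0.03,-0.0356,-1, 0.128,-0.056,-0.03,-0.0356,-1, 0.1335,-0.0413,-0.03,-0.0356,-1, 0.137,-0.026,0,-0.0356,-1, 0.139,-0.01,0,-0.0356,-1, 0.139,0.005,0,-0.0356,-1, 0.138,0.02,0,-0.0356,-1, 0.135,0.036,0,-0.0356,-1, 0.13,0.05,0,-0.0356,-1, 0.12,0.065,0,-0.0356,-1]'; python3 - <<'E'
from h import *
st(); plan([595,-180,190],80,2)
E
```

```text
t: 2.4
eef_pos: [560.2, -200.5, 250.8]
tcp_rot: [3.141, 0.0, 1.399]
ft_force: [0.3, -1.0, 0.8]
opening: 0.999
t 2.40 [ 560.2 -200.5  250.8] rpy [1.7998e+02 1.0000e-02 8.0160e+01] F [ 0.3 -1.   0.8] M [-0.07 -0.1   0.01] op 0.999
yaw0 80.16 dyaw -0.16
[np.float64(0.0327), np.float64(0.0385), np.float64(0.076), np.float64(0.0004)]
[np.float64(0.0328), np.float64(0.0384), np.float64(0.076), np.float64(0.0004)]
```

Tracking is good. Lower over the crate and look.

```bash
python3 -m pendant '[0.033,0.038,0.076,0,-1,0.033,0.038,0.076,0,-1,0,0,0,0,-1]'; python3 - <<'E'
from h import *
s=st(); im=env.read_camera("wrist"); cv2.imwrite("pics/w1.png",im[:,:,::-1])
for th in ["ring","stop","crate","logger"]:
    for r in env.landmark_of(th,"wrist")[:2]: print(th,np.round(r["xyz"],1),round(r["confidence"],2),np.round(projw(r["xyz"],s)))
E
```

```text
t: 2.78
eef_pos: [593.4, -180.4, 187.7]
tcp_rot: [-3.138, -0.001, 1.397]
ft_force: [-0.1, -0.1, -0.4]
opening: 1.001
t 2.77 [ 593.4 -180.4  187.7] rpy [-1.7978e+02 -5.0000e-02  8.0030e+01] F [-0.1 -0.1 -0.4] M [-0.09 -0.07  0.04] op 1.001
ring [ 608.5 -156.8  119.2] 0.72 [332. 178.]
stop [ 585.4 -152.6   99.9] 0.86 [306. 173.]
crate [ 595.2 -102.9   -1. ] 0.58 [310. 116.]
logger [ 689.4 -227.5  100.6] 0.76 [427. 231.]
```

View pics/w1.png

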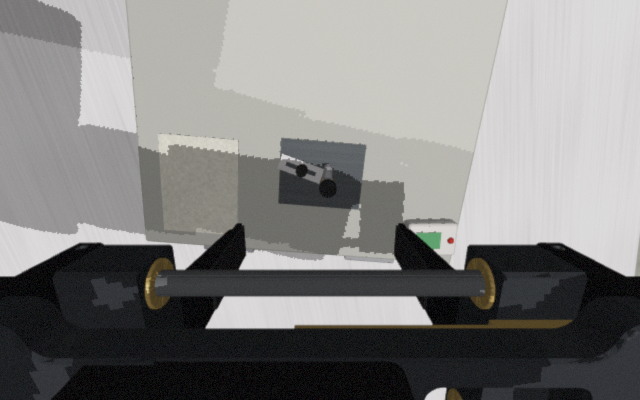

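```bash
python3 - <<'E'
from h import *
im=cv2.imread("pics/w1.png")
cv2.imwrite("pics/w1z.png",cv2.resize(im[120:230,240:400],None,fx=5,fy=5,interpolation=cv2.INTER_CUBIC))
E
```

```text
(no output)
```

View pics/w1z.png

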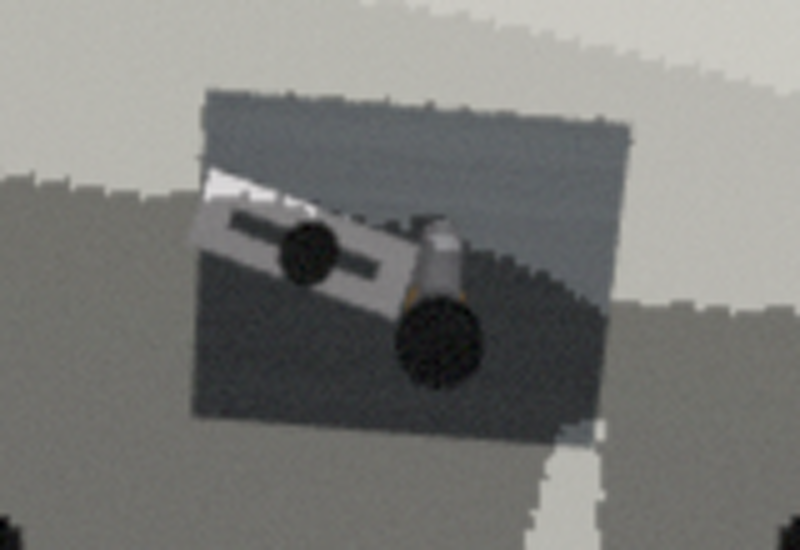

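```bash
python3 - <<'E'
from h import *
s=env.state()
s=dict(s)
f=lambda a,z: atz("wrist",(240+a[0]/5,120+a[1]/5),z,s)[:2]
B=f((439,342),155); P=f((309,253),113); print("button",B,"post",P,"d",P-B)
e1=f((230,220),103);e2=f((378,270),103); print(e1,e2,np.degrees(np.arctan2(*(e2-e1)[::-1])),np.hypot(*(e2-e1)))
c=[f(q,100) for q in [(205,90),(630,125),(598,440),(193,412)]]
for i in range(4):
    d=c[(i+1)%4]-c[i]; print(np.round(c[i],1),np.degrees(np.arctan2(d[1],d[0])),np.hypot(*d))
# lid edges in wrist image
for q in [((126,0),(147,235)),((507,0),(470,180))]:
    a,b=[atz("wrist",x,100,s)[:2] for x in q]; d=b-a; print("edge",a,b,np.degrees(np.arctan2(d[1],d[0])))
E
```

```text
button [ 604.23904935 -159.19196918] post [ 584.13503938 -149.73472238] d [-20.10400997   9.45724679]
[ 570.37406792 -142.98228316] [ 594.99174547 -156.65966784] -29.056199674789287 28.16204714488377
[ 570.4 -119.8] -14.73532195092418 76.18343482659034
[ 644.  -139.2] -103.52688567854996 59.26814952914917
[ 630.2 -196.8] 165.7349699554524 76.9737950759086
[ 555.6 -177.9] 75.70684925982245 59.888555800520486
edge [472.30489781   6.35980817] [ 422.37066603 -187.69004061] -104.43065961231814
edge [769.18098474 -46.21455615] [ 734.67673875 -187.89262649] -103.68734719791787
```

```bash
python3 - <<'E'
from h import *
plan([596,294,175],218,14)
E
```

```text
yaw0 79.90 dyaw 138.10
[np.float64(0.0838), np.float64(-0.0145), np.float64(0.0029), np.float64(-0.0548)]
[np.float64(0.085), np.float64(0.0001), np.float64(0.0029), np.float64(-0.0548)]
[np.float64(0.0837), np.float64(0.0147), np.float64(0.0029), np.float64(-0.0548)]
[np.float64(0.08), np.float64(0.0288), np.float64(0.0029), np.float64(-0.0548)]
[np.float64(0.0739), np.float64(0.0421), np.float64(0.0029), np.float64(-0.0548)]
[np.float64(0.0656), np.float64(0.0541), np.float64(0.0029), np.float64(-0.0548)]
[np.float64(0.0553), np.float64(0.0645), np.float64(0.0029), np.float64(-0.0548)]
[np.float64(0.0435), np.float64(0.0731), np.float64(0.0029), np.float64(-0.0548)]
[np.float64(0.0303), np.float64(0.0794), np.float64(0.0029), np.float64(-0.0548)]
[np.float64(0.0163), np.float64(0.0834), np.float64(0.0029), np.float64(-0.0548)]
[np.float64(0.0017), np.float64(0.085), np.float64(0.0029), np.float64(-0.0548)]
[np.float64(-0.0129), np.float64(0.084), np.float64(0.0029), np.float64(-0.0548)]
[np.float64(-0.0271), np.float64(0.0806), np.float64(0.0029), np.float64(-0.0548)]
[np.float64(-0.0405), np.float64(0.0748), np.float64(0.0029), np.float64(-0.0548)]
```

```bash
python3 -m pendant '[0.084,-0.0145,0,-0.0548,-1, 0.085,0,0,-0.0548,-1, 0.084,0.0145,0,-0.0548,-1, 0.08,0.029,0,-0.0548,-1, 0.074,0.042,0,-0.0548,-1, 0.0655,0.054,0,-0.0548,-1, 0.055,0.0645,0,-0.0548,-1, 0.0435,0.073,0,-0.0548,-1, 0.03,0.0795,0,-0.0548,-1, 0.016,0.0835,0,-0.0548,-1]' && python3 -m pendant '[0.002,0.085,0.01,-0.0548,-1, -0.013,0.084,0.01,-0.0548,-1, -0.027,0.0805,0.01,-0.0548,-1, -0.0405,0.075,0,-0.0548,-1, 0,0,0,0,-1]'; python3 - <<'E'
from h import *
s=st(); im=env.read_camera("wrist"); cv2.imwrite("pics/w2.png",im[:,:,::-1])
for th in ["pin","pin_tip","pin_seat"]:
    for r in env.landmark_of(th,"wrist")[:2]: print(th,np.round(r["xyz"],1),round(r["confidence"],2),np.round(projw(r["xyz"],s)))
E
```

```text
t: 4.28
eef_pos: [595.5, 159.2, 191.1]
tcp_rot: [3.141, 0.002, 3.122]
ft_force: [0.2, 1.1, 0.3]
opening: 1.002
t: 4.9
eef_pos: [595.8, 296.1, 178.6]
tcp_rot: [-3.141, 0.001, -2.475]
ft_force: [0.4, 0.4, 0.5]
opening: 0.999
t 4.90 [595.8 296.1 178.6] rpy [-1.7998e+02  8.0000e-02 -1.4182e+02] F [0.4 0.4 0.5] M [ 0.06 -0.09  0.02] op 0.999
pin [549.9 259.3   0.6] 0.96 [320. 132.]
pin_tip [582.5 352.7  22.5] 0.76 [365. 205.]
pin_seat [575.5 277.8  16.8] 0.72 [318. 160.]
```

View pics/w2.png

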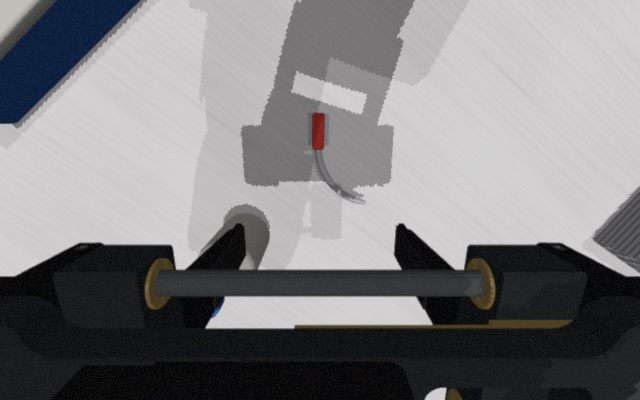

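```bash
python3 - <<'E'
from h import *
im=cv2.imread("pics/w2.png"); s=env.state()
cv2.imwrite("pics/w2z.png",cv2.resize(im[100:215,270:390],None,fx=5,fy=5,interpolation=cv2.INTER_CUBIC))
b,g,r=[im[:,:,i].astype(int) for i in range(3)]
m=((r-np.maximum(b,g))>50)
ys,xs=np.where(m[:230]); print(len(xs),xs.min(),xs.max(),ys.min(),ys.max())
(c,w,a)=cv2.minAreaRect(np.c_[xs,ys].astype(np.float32)); print(c,w,a)
for x in (cv2.boxPoints((c,w,a))): print(x,atz("wrist",x,54,s))
# project model for candidate poses, tip fit
for yaw in (36,38,40):
    for o in [(549.9,258.5)]:
        a=np.radians(yaw);R=np.array([[np.cos(a),-np.sin(a)],[np.sin(a),np.cos(a)]])
        def W(x,y,z): return np.r_[np.array(o)+R@[x,y],z]
        print(yaw,"handle top back/front",np.round([projw(W(-18,0,54),s),projw(W(18,0,54),s)],1).tolist(),"bar",[np.round(projw(W(18+65*np.sin(t),65-65*np.cos(t),20),s),1).tolist() for t in (.5,1,1.45)])
E
```

```text
393 313 323 113 148
(318.0, 130.5) (35.0, 10.0) 90.0
[313. 113.] [537.73604417 239.39906162  54.        ]
[323. 113.] [531.71644139 247.13587511  54.        ]
[323. 148.] [558.47377519 268.09175152  54.        ]
[313. 148.] [564.68677294 260.10699351  54.        ]
36 handle top back/front [[321.4, 116.5], [320.1, 153.3]] bar [[326.0, 177.0], [343.8, 197.2], [366.2, 205.9]]
38 handle top back/front [[320.7, 116.5], [320.8, 153.3]] bar [[327.5, 176.8], [346.0, 196.4], [368.8, 204.3]]
40 handle top back/front [[320.1, 116.5], [321.4, 153.3]] bar [[329.0, 176.5], [348.2, 195.5], [371.2, 202.6]]
```

View pics/w2z.png

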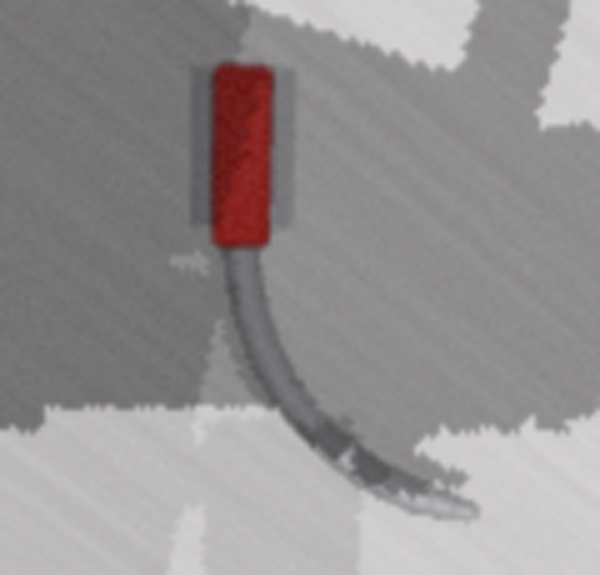

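```bash
python3 - <<'E'
from h import *
s=env.state()
b=atz("wrist",(318.4,113),54,s);f=atz("wrist",(318.2,149.2),54,s); print(b,f,np.hypot(*(f-b)[:2]),np.degrees(np.arctan2(*(f-b)[1::-1])))
c=(b+f)/2; print(c)
plan([c[0],c[1],80],217.7-360,4)
E
```

```text
[534.48544979 243.57697289  54.        ] [562.40715443 264.99723431  54.        ] 35.191606806024765 37.493779212906325
[548.44630211 254.2871036   54.        ]
yaw0 -142.13 dyaw -0.17
[np.float64(0.0386), np.float64(-0.0011), np.float64(0.0615), np.float64(0.0002)]
[np.float64(0.0386), np.float64(-0.0012), np.float64(0.0615), np.float64(0.0002)]
[np.float64(0.0386), np.float64(-0.0012), np.float64(0.0615), np.float64(0.0002)]
[np.float64(0.0386), np.float64(-0.0012), np.float64(0.0615), np.float64(0.0002)]
```

```bash
python3 -m pendant '[0.052,-0.0015,0.06,0,-1,0.051,-0.0015,0.08,0,-1,0.051,-0.0015,0.1,0,-1,0,0,0,0,-1]'; python3 - <<'E'
from h import *
s=st(); im=env.read_camera("wrist"); cv2.imwrite("pics/w3.png",im[:,:,::-1])
plan([548.4,254.3,15],217.7-360,3)
for z in(54,):
  print(projw([534.5,243.6,z],s),projw([562.4,265,z],s))
E
```

```text
t: 5.6
eef_pos: [547.0, 253.6, 80.3]
tcp_rot: [3.14, -0.005, -2.48]
ft_force: [0.9, 0.2, 0.7]
opening: 0.998
t 5.60 [547.  253.6  80.3] rpy [ 179.92   -0.26 -142.12] F [0.9 0.2 0.7] M [ 0.15 -0.13 -0.01] op 0.998
yaw0 -142.09 dyaw -0.21
[np.float64(0.0005), np.float64(-0.0), np.float64(0.0559), np.float64(0.0004)]
[np.float64(0.0005), np.float64(-0.0), np.float64(0.0559), np.float64(0.0004)]
[np.float64(0.0005), np.float64(-0.0), np.float64(0.0559), np.float64(0.0004)]
[319.90153712 203.71262799] [319.55628659 249.03540861]
```

View pics/w3.png

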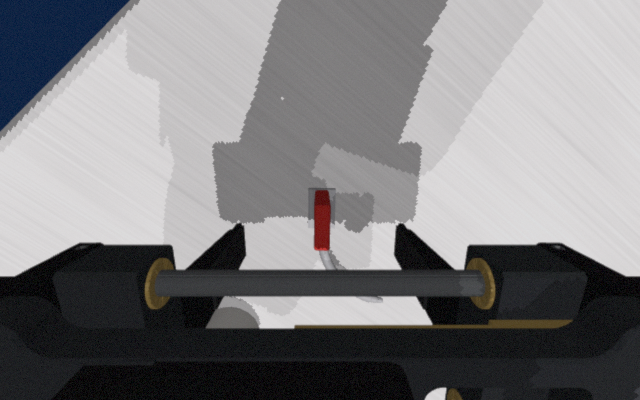

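```bash
python3 -m pendant '[0,0,0.08,0,-1,0,0,0.06,0,-1,0,0,0.0225,0,-1,0,0,0,0,1,0,0,0,0,1,0,0,0,0,1,0,0,0,0,1,0,0,0,0,1,0,0,0,0,1]'; python3 - <<'E'
from h import *
s=st()
E
```

```text
t: 6.78
eef_pos: [548.4, 255.4, 16.8]
tcp_rot: [-3.142, -0.0, -2.478]
ft_force: [-0.2, 0.3, -0.2]
opening: 0.427
t 6.78 [548.4 255.4  16.8] rpy [-180.     -0.   -141.96] F [-0.2  0.3 -0.2] M [ 0.18 -0.07  0.03] op 0.427
```

Fingers are still closing.

```bash
python3 -m pendant '[0,0,0,0,1,0,0,0,0,1,0,0,0,0,1,0,0,0,0,1,0,0,0,0,1,0,0,0,0,1]'; python3 - <<'E'
from h import *
s=st(); im=env.read_camera("wrist"); cv2.imwrite("pics/w4.png",im[:,:,::-1])
im=env.read_camera("side"); cv2.imwrite("pics/s4.png",cv2.resize(im[230:340,200:330,::-1],None,fx=5,fy=5,interpolation=cv2.INTER_CUBIC))
E
```

```text
t: 7.52
eef_pos: [548.4, 255.4, 16.8]
tcp_rot: [-3.142, -0.0, -2.478]
ft_force: [-0.3, 0.4, -0.9]
opening: 0.128
t 7.53 [548.4 255.4  16.8] rpy [-1.8000e+02 -1.0000e-02 -1.4197e+02] F [-0.3  0.4 -0.9] M [ 0.17 -0.07 -0.01] op 0.128
```

View pics/w4.png

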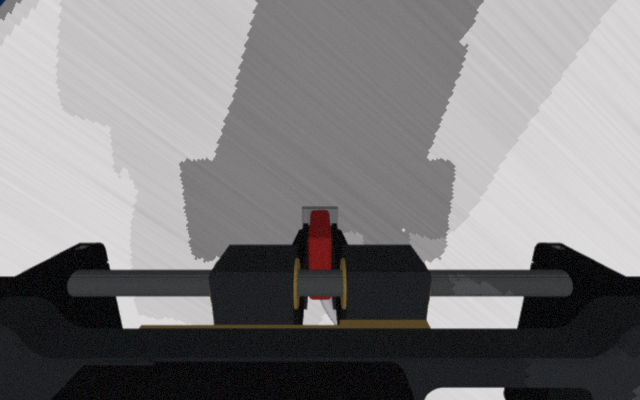

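View pics/s4.png

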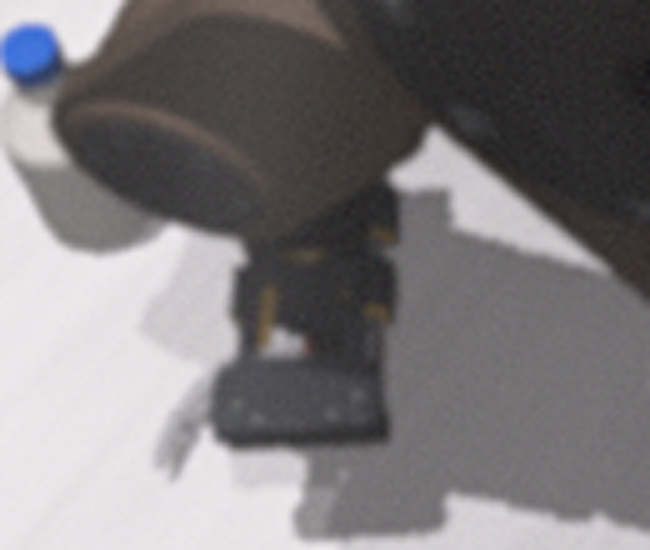

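```bash
python3 - <<'E'
from h import *
im=cv2.imread("pics/w4.png")
cv2.imwrite("pics/w4z.png",cv2.resize(im[195:330,280:360],None,fx=4.4,fy=4.4,interpolation=cv2.INTER_CUBIC))
m=env.camera_model("wrist");T=m["tool_from_camera"]
def X(v,z,u=320):
    d=T[:3,:3]@[(u-m["cx"])/m["fx"],(v-m["cy"])/m["fy"],1]; k=(z-T[2,3])/d[2]; return (T[:3,3]+k*d)[:2]
for v in (204,206,208,210,212,214): print(v,"foot z0/6",X(v,16.8),X(v,10.8))
for v in (234,236,238,240,242,296,298,300,302): print(v,"top",X(v,16.8-54))
E
```

```text
204 foot z0/6 [18.60698235 -0.22057337] [20.41307552 -0.23064331]
206 foot z0/6 [17.18868336 -0.21971776] [19.04013253 -0.22981506]
208 foot z0/6 [15.7648904  -0.21885883] [17.66187127 -0.2289836 ]
210 foot z0/6 [14.3355715  -0.21799657] [16.27826077 -0.22814891]
212 foot z0/6 [12.90069442 -0.21713095] [14.88926984 -0.22731098]
214 foot z0/6 [11.46022667 -0.21626197] [13.49486703 -0.22646978]
234 top [19.28894759 -0.30180823]
236 top [18.2176868  -0.30116197]
238 top [17.14215219 -0.30051314]
240 top [16.06231811 -0.29986171]
242 top [14.97815875 -0.29920767]
296 top [-16.02949037  -0.28050177]
298 top [-17.24614859  -0.2797678 ]
300 top [-18.46798065  -0.2790307 ]
302 top [-19.69501962  -0.27829047]
```

View pics/w4z.png

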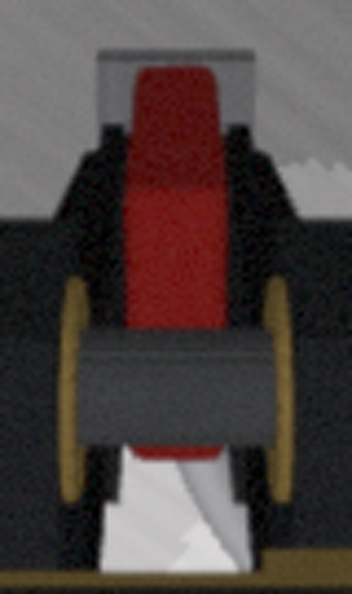

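```bash
cat >> h.py <<'E'
RING=np.array([604.2,-159.2]); RY=-14.4
def tcp_for(s_arc,ring=None,ry=None,off=0.5):
    """s_arc: arc mm of tip past ring plane (negative=before). returns tcp xy, tool yaw deg"""
    ring=RING if ring is None else ring; ry=RY if ry is None else ry
    r=np.radians(ry); C=ring+65*np.array([-np.sin(r),np.cos(r)])
    yaw=ry-np.degrees(1.45)+np.degrees(s_arc/65); a=np.radians(yaw)
    R=np.array([[np.cos(a),-np.sin(a)],[np.sin(a),np.cos(a)]])
    o=C-R@[18,65]
    return o-off*R[:,0], yaw+180
E
python3 - <<'E'
from h import *
x,y=tcp_for(-14); print(x,y)
plan([x[0],x[1],185],y-360,16)
E
```

```text
[565.4876717  -56.79914703] 70.18049027244368
yaw0 -141.96 dyaw -147.86
[np.float64(0.028), np.float64(-0.0401), np.float64(-0.0263), np.float64(0.0513)]
[np.float64(0.0212), np.float64(-0.044), np.float64(-0.0263), np.float64(0.0513)]
[np.float64(0.0138), np.float64(-0.0469), np.float64(-0.0263), np.float64(0.0513)]
[np.float64(0.0061), np.float64(-0.0485), np.float64(-0.0263), np.float64(0.0513)]
[np.float64(-0.0018), np.float64(-0.0488), np.float64(-0.0263), np.float64(0.0513)]
[np.float64(-0.0096), np.float64(-0.0479), np.float64(-0.0263), np.float64(0.0513)]
[np.float64(-0.0171), np.float64(-0.0458), np.float64(-0.0263), np.float64(0.0513)]
[np.float64(-0.0243), np.float64(-0.0424), np.float64(-0.0263), np.float64(0.0513)]
[np.float64(-0.0308), np.float64(-0.038), np.float64(-0.0263), np.float64(0.0513)]
[np.float64(-0.0365), np.float64(-0.0325), np.float64(-0.0263), np.float64(0.0513)]
[np.float64(-0.0412), np.float64(-0.0262), np.float64(-0.0263), np.float64(0.0513)]
[np.float64(-0.0449), np.float64(-0.0193), np.float64(-0.0263), np.float64(0.0513)]
[np.float64(-0.0474), np.float64(-0.0118), np.float64(-0.0263), np.float64(0.0513)]
[np.float64(-0.0487), np.float64(-0.0041), np.float64(-0.0263), np.float64(0.0513)]
[np.float64(-0.0487), np.float64(0.0038), np.float64(-0.0263), np.float64(0.0513)]
[np.float64(-0.0475), np.float64(0.0116), np.float64(-0.0263), np.float64(0.0513)]
```

```bash
python3 -m pendant '[0,0,-0.1,0,1,0,0,-0.15,0,1,0,0,-0.15,0,1,0,0,-0.02,0,1]' && python3 -m pendant '[0.028,-0.04,0,0.0513,1, 0.021,-0.044,0,0.0513,1, 0.014,-0.047,0,0.0513,1, 0.006,-0.0485,0,0.0513,1, -0.002,-0.049,0,0.0513,1, -0.0095,-0.048,0,0.0513,1, -0.017,-0.046,0,0.0513,1, -0.0243,-0.0425,0,0.0513,1, -0.031,-0.038,0,0.0513,1, -0.0365,-0.0325,0,0.0513,1]' && python3 -m pendant '[-0.041,-0.026,0,0.0513,1, -0.045,-0.019,0,0.0513,1, -0.0475,-0.012,0,0.0513,1, -0.0487,-0.004,0,0.0513,1, -0.0487,0.004,0,0.0513,1, -0.0475,0.0116,0,0.0513,1, 0,0,0,0,1]'; python3 - <<'E'
from h import *
s=st(); im=env.read_camera("wrist"); cv2.imwrite("pics/w5.png",im[:,:,::-1])
x,y=tcp_for(-14); print(x,y)
plan([x[0],x[1],130],y,2)
E
```

```text
t: 8.12
eef_pos: [549.7, 255.9, 188.9]
tcp_rot: [-3.139, 0.006, -2.478]
ft_force: [-0.5, 0.1, -2.7]
opening: 0.125
t: 9.38
eef_pos: [558.7, 59.3, 183.5]
tcp_rot: [-3.14, -0.001, 2.188]
ft_force: [0.6, -0.4, -1.4]
opening: 0.122
t: 10.25
eef_pos: [565.6, -57.9, 183.6]
tcp_rot: [-3.14, 0.0, 1.225]
ft_force: [0.5, 1.4, -2.3]
opening: 0.127
t 10.25 [565.6 -57.9 183.6] rpy [-1.799e+02  2.000e-02  7.021e+01] F [ 0.5  1.4 -2.3] M [-0.02 -0.1  -0.02] op 0.127
[565.4876717  -56.79914703] 70.18049027244368
yaw0 70.38 dyaw -0.20
[np.float64(0.0004), np.float64(-0.0003), np.float64(0.0672), np.float64(0.0006)]
[np.float64(0.0004), np.float64(-0.0003), np.float64(0.0672), np.float64(0.0006)]
```

View pics/w5.png

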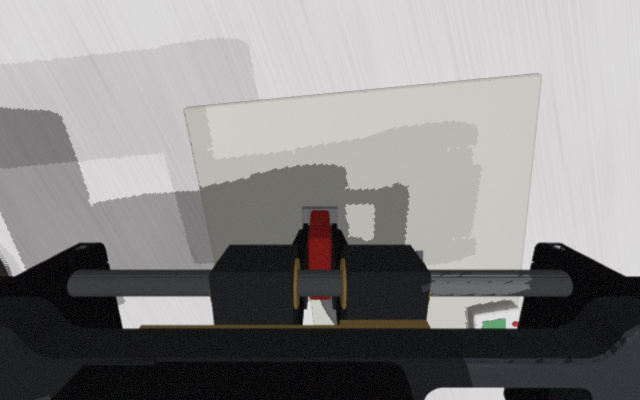

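```bash
python3 -m pendant '[0.0005,0,0.067,0,1,0.0005,0,0.06,0,1,0,0,0,0,1]'; python3 - <<'E'
from h import *
s0=dict(env.state()); 
s=dict(s0); s["eef_pos"]=np.array([565.6,-57.9,183.6]); s["tcp_rot"]=np.radians([180,0,70.25])
a=atz("wrist",(184,107),100,s)[:2]; b=atz("wrist",(541,74),100,s)[:2]
d=b-a; yw=np.arctan2(d[1],d[0]); print(a,b,np.hypot(*d),np.degrees(yw))
R=np.array([[np.cos(yw),-np.sin(yw)],[np.sin(yw),np.cos(yw)]])
print("ring est",(a+b)/2+R@[20,-180])
s=st(); 
for c in ("side","top"):
    im=env.read_camera(c); cv2.imwrite(f"pics/{c}5.png",im[:,:,::-1])
    for th in ["pin_tip","ring","pin"]:
        for r in env.landmark_of(th,c)[:1]: print(c,th,np.round(r["xyz"],1),round(r["confidence"],2))
im=cv2.imread("pics/side5.png"); cv2.imwrite("pics/side5z.png",cv2.resize(im[110:230,280:400],None,fx=5,fy=5,interpolation=cv2.INTER_CUBIC))
E
```

```text
t: 10.68
eef_pos: [565.2, -55.7, 132.3]
tcp_rot: [-3.138, 0.0, 1.23]
ft_force: [-0.7, 0.3, -1.4]
opening: 0.124
[486.98756905  58.9376222 ] [773.25591166 -16.42116243] 296.02113167826695 -14.748244262461336
ring est [ 603.63979855 -157.90288967]
t 10.68 [565.2 -55.7 132.3] rpy [-1.7978e+02  3.0000e-02  7.0460e+01] F [-0.7  0.3 -1.4] M [-0.02 -0.09 -0.07] op 0.124
side pin [563.9 -55.4 116.5] 0.7
```

View pics/side5z.png

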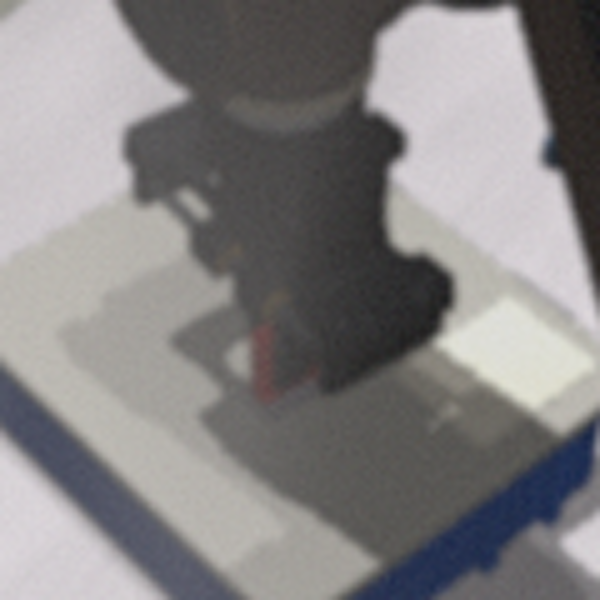

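View pics/top5.png

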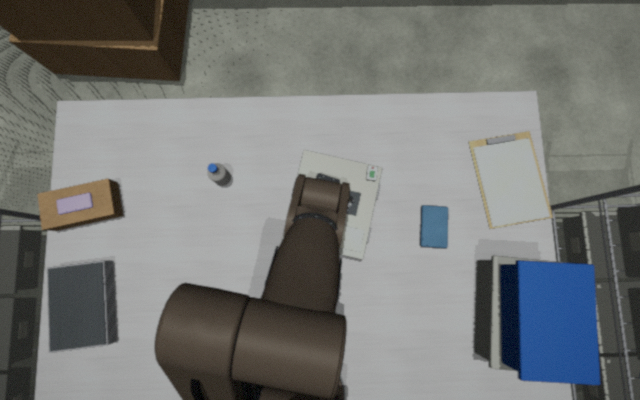

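```bash
sed -i 's/^RING=.*/RING=np.array([604.0,-158.7]); RY=-14.5/' h.py; python3 - <<'E'
from h import *
x,y=tcp_for(-14); print(x,y); plan([x[0],x[1],118],y,1)
E
```

```text
[565.46645378 -56.23173727] 70.08049027244368
yaw0 70.31 dyaw -0.23
[np.float64(0.0002), np.float64(-0.0025), np.float64(0.0415), np.float64(0.0013)]
```

```bash
python3 -m pendant '[0,-0.001,0.035,0.001,1,0,0,0,0,1]'; python3 - <<'E'
from h import *
st();x,y=tcp_for(-14); print(x,y); plan([x[0],x[1],118],y,1)
E
```

```text
t: 11.32
eef_pos: [565.2, -56.4, 118.7]
tcp_rot: [-3.139, 0.0, 1.224]
ft_force: [0.3, -0.1, -1.2]
opening: 0.127
t 11.32 [565.2 -56.4 118.7] rpy [-1.7988e+02  2.0000e-02  7.0110e+01] F [ 0.3 -0.1 -1.2] M [ 0.04 -0.06 -0.01] op 0.127
[565.46645378 -56.23173727] 70.08049027244368
yaw0 70.11 dyaw -0.03
[np.float64(0.0007), np.float64(0.0006), np.float64(0.0018), np.float64(0.0001)]
```

```bash
python3 -m pendant '[0.0007,0.0006,0.0028,0,1,-0.0075,-0.002,0,-0.0147,1,-0.0075,-0.002,0,-0.0147,1,-0.0075,-0.002,0,-0.0147,1,0,0,0,0,1]'; python3 - <<'E'
from h import *
s=st()
for k in (-6,-5,-4): print(k,tcp_for(k))
E
```

```text
t: 11.95
eef_pos: [561.2, -64.3, 119.0]
tcp_rot: [3.142, 0.0, 1.362]
ft_force: [-0.6, 0.5, -2.3]
opening: 0.125
t 11.95 [561.2 -64.3 119. ] rpy [180.     0.    78.02] F [-0.6  0.5 -2.3] M [-0.06 -0.08 -0.04] op 0.125
-6 (array([561.0270248 , -63.25943673]), np.float64(77.13227852020765))
-5 (array([560.53388723, -64.17475085]), np.float64(78.01375205117814))
-4 (array([560.05488922, -65.09754309]), np.float64(78.89522558214865))
```

```bash
python3 -m pendant '[0,0,0,0,1]';python3 -m pendant '[0,0,0,0,1]'; python3 -m pendant '[0,0,0,0,1,0,0,0,0,1]'; python3 - <<'E'
from h import *
s=st()
E
```

```text
t: 12.08
eef_pos: [561.3, -64.2, 118.9]
tcp_rot: [3.141, 0.0, 1.361]
ft_force: [0.2, -0.6, -0.9]
opening: 0.128
t: 12.2
eef_pos: [561.3, -64.1, 118.9]
tcp_rot: [3.141, 0.0, 1.362]
ft_force: [-1.0, 0.3, -1.9]
opening: 0.125
t: 12.45
eef_pos: [561.2, -64.2, 118.9]
tcp_rot: [3.142, 0.0, 1.362]
ft_force: [-0.3, -0.4, -2.2]
opening: 0.126
t 12.45 [561.2 -64.2 118.9] rpy [1.800e+02 1.000e-02 7.805e+01] F [-0.3 -0.4 -2.2] M [ 0.02 -0.09  0.01] op 0.126
```

```bash
python3 -m pendant '[-0.0003,-0.0017,0.003,0,1,0,0,0,0,1]';python3 -m pendant '[0,0,0,0,1]'; python3 - <<'E'
from h import *
s=st()
E
```

```text
t: 12.7
eef_pos: [560.4, -64.2, 117.6]
tcp_rot: [-3.141, 0.0, 1.362]
ft_force: [0.3, -0.1, -2.0]
opening: 0.125
t: 12.82
eef_pos: [560.5, -64.2, 117.7]
tcp_rot: [-3.142, 0.0, 1.362]
ft_force: [-0.0, -0.1, -1.3]
opening: 0.12
t 12.82 [560.5 -64.2 117.7] rpy [-180.      0.     78.05] F [-0.  -0.1 -1.3] M [-0.03 -0.06  0.04] op 0.120
```

Good: on the arc, tip ~5 mm before the ring plane, foot ~0.9 mm above the lid. Feed in.

```bash
python3 -m pendant '[-0.005,-0.0013,0,-0.0098,1,-0.005,-0.0013,0,-0.0098,1,0,0,0,0,1]'; python3 -m pendant '[-0.005,-0.0013,0,-0.0098,1,0,0,0,0,1]'; python3 -m pendant '[-0.005,-0.0013,0,-0.0098,1,0,0,0,0,1]'; python3 - <<'E'
from h import *
s=st()
for k in (2,3,4): print(k,tcp_for(k))
E
```

```text
t: 13.2
eef_pos: [558.6, -68.1, 117.6]
tcp_rot: [-3.141, 0.0, 1.424]
ft_force: [0.2, 0.2, -2.6]
opening: 0.129
t: 13.45
eef_pos: [558.0, -70.0, 117.7]
tcp_rot: [3.141, 0.0, 1.455]
ft_force: [0.8, -0.8, -4.0]
opening: 0.124
t: 13.7
eef_pos: [557.2, -71.9, 117.7]
tcp_rot: [3.141, 0.0, 1.486]
ft_force: [0.8, 0.4, -2.7]
opening: 0.125
t 13.70 [557.2 -71.9 117.7] rpy [1.7999e+02 1.0000e-02 8.5140e+01] F [ 0.8  0.4 -2.7] M [ 0.1   0.   -0.03] op 0.125
2 (array([557.48394306, -70.77898866]), np.float64(84.18406676797163))
3 (array([557.10690563, -71.74791971]), np.float64(85.06554029894212))
4 (array([556.74481887, -72.72253644]), np.float64(85.94701382991262))
```

```bash
for i in 1; do python3 -m pendant '[-0.005,-0.0013,0,-0.0098,1,0,0,0,0,1]'; done; python3 -m pendant '[-0.005,-0.0013,0,-0.0098,1,-0.005,-0.0013,0,-0.0098,1,0,0,0,0,1]'; python3 -m pendant '[-0.005,-0.0013,0,-0.0098,1,-0.005,-0.0013,0,-0.0098,1,0,0,0,0,1]'; python3 - <<'E'
from h import *
s=st()
for k in (12,13,14): print(k,tcp_for(k))
E
```

```text
t: 13.95
eef_pos: [556.6, -73.9, 117.7]
tcp_rot: [3.141, 0.0, 1.517]
ft_force: [-0.6, 0.1, -5.0]
opening: 0.124
t: 14.32
eef_pos: [555.4, -77.9, 117.7]
tcp_rot: [3.141, 0.0, 1.578]
ft_force: [0.8, -0.7, -4.2]
opening: 0.123
t: 14.7
eef_pos: [554.7, -81.9, 117.8]
tcp_rot: [3.141, 0.0, 1.64]
ft_force: [0.7, -0.3, -4.8]
opening: 0.127
t 14.70 [554.7 -81.9 117.8] rpy [1.7995e+02 3.0000e-02 9.3970e+01] F [ 0.7 -0.3 -4.8] M [ 0.14 -0.04 -0.01] op 0.127
12 (array([554.39588047, -80.69621676]), np.float64(92.9988020776766))
13 (array([554.17177521, -81.71148098]), np.float64(93.88027560864711))
14 (array([553.9633153 , -82.73007268]), np.float64(94.76174913961759))
```

```bash
python3 -m pendant '[-0.005,-0.0025,0,-0.0098,1,-0.005,-0.0013,0,-0.0098,1,0,0,0,0,1]'; python3 - <<'E'
from h import *
s=st()
for c in ("side","top"):
    im=env.read_camera(c); cv2.imwrite(f"pics/{c}6.png",im[:,:,::-1])
a=cv2.imread("pics/side6.png")[120:210,310:410];b=cv2.imread("pics/top6.png")[150:250,300:400]
cv2.imwrite("pics/b6.png",np.hstack([cv2.resize(a,(400,400),interpolation=cv2.INTER_CUBIC),cv2.resize(b,(400,400),interpolation=cv2.INTER_CUBIC)]))
for k in (16,17,18): print(k,tcp_for(k))
E
```

```text
t: 15.08
eef_pos: [553.5, -86.0, 117.8]
tcp_rot: [3.141, 0.0, 1.702]
ft_force: [1.2, -0.1, -4.2]
opening: 0.123
t 15.07 [553.5 -86.  117.8] rpy [1.7996e+02 3.0000e-02 9.7490e+01] F [ 1.2 -0.1 -4.2] M [ 0.17 -0.05 -0.05] op 0.123
16 (array([553.5935252 , -84.77627351]), np.float64(96.5246962015586))
17 (array([553.43228252, -85.80339833]), np.float64(97.4061697325291))
18 (array([553.28686021, -86.83288215]), np.float64(98.28764326349959))
```

View pics/b6.png

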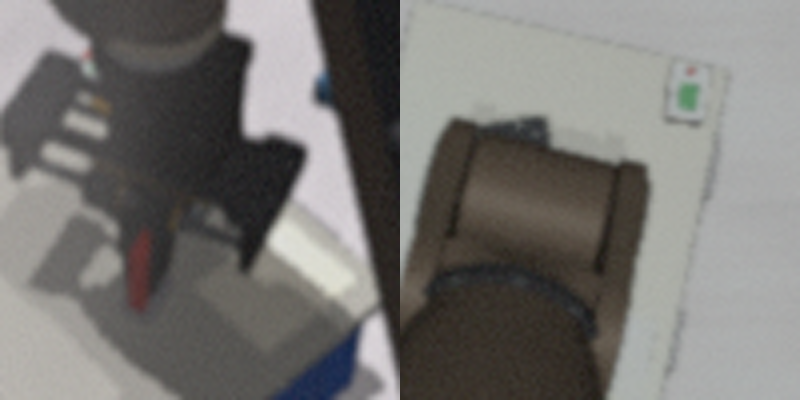

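```bash
python3 -m pendant '[-0.0075,-0.002,0,-0.0147,1,-0.0075,-0.002,0,-0.0147,1,0,0,0,0,1]'; python3 -m pendant '[-0.0075,-0.002,0,-0.0147,1,-0.0075,-0.002,0,-0.0147,1,0,0,0,0,1]';  python3 - <<'E'
from h import *
s=st()
for k in (28,29,30): print(k,tcp_for(k))
E
```

```text
t: 15.55
eef_pos: [552.8, -92.1, 117.8]
tcp_rot: [3.141, 0.001, 1.793]
ft_force: [1.9, 0.1, -5.3]
opening: 0.126
t: 15.92
eef_pos: [552.7, -98.2, 117.8]
tcp_rot: [3.141, 0.001, 1.884]
ft_force: [0.9, -0.6, -5.7]
opening: 0.128
t 15.93 [552.7 -98.2 117.8] rpy [1.7996e+02 3.0000e-02 1.0796e+02] F [ 0.9 -0.6 -5.7] M [ 0.13 -0.14  0.08] op 0.128
28 (array([552.70846773, -97.20365868]), np.float64(107.10237857320456))
29 (array([552.73851278, -98.24292857]), np.float64(107.98385210417506))
30 (array([552.78454242, -99.28161325]), np.float64(108.86532563514555))
```

```bash
python3 -m pendant '[-0.0075,-0.002,0,-0.0147,1,-0.0075,-0.002,0,-0.0147,1,0,0,0,0,1]'; python3 -m pendant '[-0.0075,-0.002,0,-0.0147,1,-0.0075,-0.002,0,-0.0147,1,0,0,0,0,1]'; python3 -m pendant '[-0.0075,-0.002,0,-0.0147,1,-0.0075,-0.002,0,-0.0147,1,0,0,0,0,1]'; python3 - <<'E'
from h import *
s=st()
for k in (46,47,48): print(k,tcp_for(k))
E
```

```text
t: 16.3
eef_pos: [553.2, -104.3, 117.8]
tcp_rot: [3.141, 0.001, 1.976]
ft_force: [0.7, -0.5, -4.6]
opening: 0.123
t: 16.68
eef_pos: [554.2, -110.4, 117.7]
tcp_rot: [3.141, 0.001, 2.068]
ft_force: [0.9, -0.1, -4.6]
opening: 0.122
t: 17.05
eef_pos: [555.9, -116.4, 117.8]
tcp_rot: [3.141, 0.001, 2.161]
ft_force: [1.3, -1.1, -4.8]
opening: 0.123
t 17.05 [ 555.9 -116.4  117.8] rpy [1.7997e+02 4.0000e-02 1.2379e+02] F [ 1.3 -1.1 -4.8] M [ 0.07 -0.2   0.03] op 0.123
46 (array([ 555.67450731, -115.62147566]), np.float64(122.96890213067351))
47 (array([ 555.98754122, -116.61293638]), np.float64(123.85037566164401))
48 (array([ 556.31579072, -117.59946406]), np.float64(124.7318491926145))
```

```bash
cat > f.py <<'E'
from h import *
s=st(); a=s["tcp_rot"][2]; F=s["ft_force"]; t=np.array([np.cos(a),np.sin(a)])
r=np.radians(RY); C=RING+65*np.array([-np.sin(r),np.cos(r)])
arc=(np.degrees(a)%360-180-RY+np.degrees(1.45))*np.pi/180*65
print("arc(yaw) %.2f axial %.2f lat %.2f"%(arc,F[0]*t[0]+F[1]*t[1],F[0]*t[1]-F[1]*t[0]), "pos err",np.round(s["eef_pos"][:2]-tcp_for(arc)[0],2))
E
python3 -m pendant '[-0.005,-0.0013,0,-0.0098,1,-0.005,-0.0013,0,-0.0098,1,0,0,0,0,1]';python3 f.py; python3 -m pendant '[-0.005,-0.0013,0,-0.0098,1,0,0,0,0,1]'; python3 f.py;  python3 -m pendant '[-0.005,-0.0013,0,-0.0098,1,0,0,0,0,1]'; python3 f.py
```

```text
t: 17.42
eef_pos: [557.4, -120.5, 117.8]
tcp_rot: [3.141, 0.001, 2.224]
ft_force: [1.2, -0.1, -5.4]
opening: 0.118
t 17.43 [ 557.4 -120.5  117.8] rpy [1.7997e+02 5.0000e-02 1.2745e+02] F [ 1.2 -0.1 -5.4] M [ 0.05 -0.22  0.01] op 0.118
arc(yaw) 51.08 axial -0.80 lat 0.95 pos err [-0.06  0.11]
t: 17.68
eef_pos: [558.0, -122.4, 117.8]
tcp_rot: [3.141, 0.001, 2.256]
ft_force: [-0.4, 0.4, -4.5]
opening: 0.124
t 17.68 [ 558.  -122.4  117.8] rpy [1.7998e+02 3.0000e-02 1.2923e+02] F [-0.4  0.4 -4.5] M [ 0.1  -0.14  0.03] op 0.124
arc(yaw) 53.10 axial 0.55 lat -0.01 pos err [-0.22  0.19]
t: 17.92
eef_pos: [558.9, -124.3, 117.8]
tcp_rot: [3.141, 0.001, 2.286]
ft_force: [1.0, 0.1, -5.1]
opening: 0.125
t 17.93 [ 558.9 -124.3  117.8] rpy [1.7998e+02 3.0000e-02 1.3100e+02] F [ 1.   0.1 -5.1] M [ 0.15 -0.09  0.02] op 0.125
arc(yaw) 55.12 axial -0.59 lat 0.83 pos err [-0.18  0.2 ]
```

```bash
python3 -m pendant '[-0.0025,-0.0007,0,-0.0049,1,0,0,0,0,1]' >/dev/null;python3 f.py; python3 -m pendant '[-0.0025,-0.0007,0,-0.0049,1,0,0,0,0,1]'>/dev/null; python3 f.py;  python3 -m pendant '[-0.0025,-0.0007,0,-0.0049,1,0,0,0,0,1]'>/dev/null; python3 f.py;python3 -m pendant '[-0.0025,-0.0007,0,-0.0049,1,0,0,0,0,1]'>/dev/null; python3 f.py;  python3 -m pendant '[-0.0025,-0.0007,0,-0.0049,1,0,0,0,0,1]'>/dev/null; python3 f.py
```

```text
t 18.18 [ 559.1 -125.1  117.7] rpy [1.8000e+02 1.0000e-02 1.3187e+02] F [ 0.1  0.1 -5.2] M [ 0.07  0.09 -0.03] op 0.126
arc(yaw) 56.09 axial 0.02 lat 0.18 pos err [-0.4   0.28]
t 18.43 [ 559.7 -126.1  117.7] rpy [1.7999e+02 2.0000e-02 1.3275e+02] F [-0.1  0.  -5.9] M [ 0.09  0.02 -0.02] op 0.121
arc(yaw) 57.10 axial 0.04 lat -0.03 pos err [-0.32  0.23]
t 18.68 [ 560.2 -127.   117.7] rpy [1.7999e+02 2.0000e-02 1.3363e+02] F [-0.  -0.1 -5.3] M [ 0.09  0.03 -0.03] op 0.125
arc(yaw) 58.10 axial -0.10 lat -0.11 pos err [-0.28  0.24]
t 18.93 [ 560.6 -127.9  117.7] rpy [1.8000e+02 2.0000e-02 1.3451e+02] F [-0.3 -0.7 -4.4] M [ 0.04  0.03 -0.02] op 0.122
arc(yaw) 59.10 axial -0.28 lat -0.72 pos err [-0.35  0.26]
t 19.18 [ 561.  -128.8  117.7] rpy [-1.800e+02  1.000e-02  1.354e+02] F [ 0.   0.5 -5. ] M [0.14 0.07 0.02] op 0.126
arc(yaw) 60.10 axial 0.31 lat 0.36 pos err [-0.42  0.31]
```

```bash
python3 -m pendant '[-0.0025,-0.0007,0,-0.0049,1,0,0,0,0,1]' >/dev/null;python3 f.py; python3 -m pendant '[-0.0025,-0.0007,0,-0.0049,1,0,0,0,0,1]'>/dev/null; python3 f.py;  python3 -m pendant '[-0.0025,-0.0007,0,-0.0049,1,0,0,0,0,1]'>/dev/null; python3 f.py
```

```text
t 19.43 [ 561.6 -129.7  117.7] rpy [1.8000e+02 2.0000e-02 1.3628e+02] F [-0.8 -0.6 -4.2] M [ 0.11  0.11 -0.02] op 0.123
arc(yaw) 61.10 axial 0.16 lat -0.94 pos err [-0.35  0.26]
t 19.68 [ 562.2 -130.6  117.7] rpy [1.7999e+02 2.0000e-02 1.3716e+02] F [-0.9  0.1 -5. ] M [ 0.15  0.04 -0.03] op 0.125
arc(yaw) 62.10 axial 0.78 lat -0.53 pos err [-0.31  0.21]
t 19.93 [ 562.7 -131.5  117.7] rpy [1.7999e+02 2.0000e-02 1.3805e+02] F [-0.4 -0.2 -4.7] M [ 0.07  0.08 -0.03] op 0.121
arc(yaw) 63.10 axial 0.21 lat -0.44 pos err [-0.33  0.25]
```

```bash
python3 -m pendant '[-0.00125,-0.00035,0,-0.00245,1,0,0,0,0,1]' >/dev/null;python3 f.py; python3 -m pendant '[-0.00125,-0.00035,0,-0.00245,1,0,0,0,0,1]'>/dev/null; python3 f.py;  python3 -m pendant '[-0.00125,-0.00035,0,-0.00245,1,0,0,0,0,1]'>/dev/null; python3 f.py
```

```text
t 20.18 [ 562.9 -131.9  117.7] rpy [-1.8000e+02  1.0000e-02  1.3847e+02] F [-1.3 -0.4 -5.3] M [ 0.11  0.19 -0.06] op 0.128
arc(yaw) 63.59 axial 0.69 lat -1.15 pos err [-0.45  0.3 ]
t 20.43 [ 563.2 -132.4  117.7] rpy [-1.8000e+02  1.0000e-02  1.3891e+02] F [-1.1 -0.1 -3.9] M [ 0.05  0.18 -0.02] op 0.125
arc(yaw) 64.09 axial 0.78 lat -0.77 pos err [-0.43  0.24]
t 20.68 [ 563.5 -132.8  117.7] rpy [-1.8000e+02  1.0000e-02  1.3935e+02] F [-0.5  0.5 -4.7] M [ 0.13  0.17 -0.04] op 0.129
arc(yaw) 64.59 axial 0.74 lat 0.04 pos err [-0.44  0.27]
```

```bash
python3 -m pendant '[-0.00125,-0.00035,0,-0.00245,1,0,0,0,0,1]' >/dev/null;python3 f.py; python3 -m pendant '[-0.00125,-0.00035,0,-0.00245,1,0,0,0,0,1]'>/dev/null; python3 f.py
```

```text
t 20.93 [ 563.8 -133.2  117.7] rpy [-1.800e+02  1.000e-02  1.398e+02] F [-0.3 -0.3 -5.2] M [ 0.06  0.22 -0.03] op 0.127
arc(yaw) 65.09 axial 0.04 lat -0.42 pos err [-0.43  0.29]
t 21.18 [ 563.8 -133.5  117.6] rpy [-1.7999e+02 -4.0000e-02  1.4024e+02] F [-3.2  1.  -4.4] M [ 0.27  0.52 -0.07] op 0.124
arc(yaw) 65.59 axial 3.08 lat -1.30 pos err [-0.72  0.44]
```

```bash
python3 -m pendant '[-0.00125,-0.00035,0,-0.00245,1,0,0,0,0,1]'>/dev/null; python3 f.py
```

```text
t 21.43 [ 563.8 -133.7  117.6] rpy [-1.7998e+02 -8.0000e-02  1.4069e+02] F [-5.4  2.9 -3.3] M [ 0.63  0.87 -0.09] op 0.122
arc(yaw) 66.11 axial 6.03 lat -1.17 pos err [-1.01  0.69]
```

```bash
python3 -m pendant '[-0.00125,-0.00035,0,-0.00245,1,0,0,0,0,1]'>/dev/null; python3 f.py
```

```text
t 21.68 [ 563.7 -133.8  117.6] rpy [-1.7997e+02 -1.3000e-01  1.4114e+02] F [-5.9  3.8 -2. ] M [ 0.87  1.13 -0.07] op 0.123
arc(yaw) 66.61 axial 6.95 lat -0.79 pos err [-1.35  0.96]
```

```bash
python3 -m pendant '[-0.00125,0,0,0,1,0,0,0,0,1]'>/dev/null; python3 f.py
```

```text
t 21.93 [ 563.8 -133.9  117.6] rpy [-179.96   -0.18  141.13] F [-7.2  5.7 -0.1] M [ 1.14  1.45 -0.06] op 0.123
arc(yaw) 66.61 axial 9.21 lat -0.10 pos err [-1.3   0.87]
```

```bash
python3 -m pendant '[-0.0007,0,0,0,1,0,0,0,0,1,0,0,0,0,1]'>/dev/null; python3 f.py; python3 -m pendant '[0,0,0,0,1]'>/dev/null; python3 f.py
```

```text
t 22.30 [ 563.8 -133.9  117.5] rpy [-179.96   -0.22  141.13] F [-8.6  5.8  0.3] M [ 1.31  1.6  -0.02] op 0.128
arc(yaw) 66.61 axial 10.32 lat -0.92 pos err [-1.3   0.89]
t 22.43 [ 563.8 -133.9  117.6] rpy [-179.96   -0.21  141.13] F [-10.    5.7   1.6] M [ 1.3   1.57 -0.04] op 0.127
arc(yaw) 66.61 axial 11.35 lat -1.82 pos err [-1.29  0.87]
```

```bash
python3 -m pendant '[0.004,0,0,0,1,0,0,0,0,1]'>/dev/null; python3 f.py; python3 -m pendant '[0,0,0.002,0,1,0,0,0,0,1]'>/dev/null; python3 f.py
```

```text
t 22.68 [ 563.7 -133.7  117.6] rpy [-1.7999e+02 -4.0000e-02  1.4113e+02] F [-4.1  2.4 -4.3] M [ 0.53  0.82 -0.01] op 0.126
arc(yaw) 66.60 axial 4.67 lat -0.67 pos err [-1.41  1.02]
t 22.93 [ 563.7 -133.7  116.8] rpy [-1.7999e+02 -5.0000e-02  1.4111e+02] F [-5.   2.3 -3.1] M [ 0.63  0.86 -0.01] op 0.126
arc(yaw) 66.59 axial 5.34 lat -1.40 pos err [-1.39  1.05]
```

```bash
python3 -m pendant '[0.002,0,0.0006,0,1,0,0,0,0,1]'>/dev/null; python3 f.py; python3 -m pendant '[0,0,0,0,0.6,0,0,0,0,0.5,0,0,0,0,0.3,0,0,0,0,0.3,0,0,0,0,0.3]'; python3 f.py
```

```text
t 23.18 [ 563.6 -133.6  116.8] rpy [1.7999e+02 6.0000e-02 1.4111e+02] F [-2.2  0.1 -4.4] M [0.13 0.38 0.02] op 0.124
arc(yaw) 66.58 axial 1.78 lat -1.29 pos err [-1.42  1.11]
t: 23.8
eef_pos: [563.4, -133.4, 116.7]
tcp_rot: [-3.142, 0.0, 2.463]
ft_force: [-0.8, 0.7, -0.3]
opening: 0.35
t 23.80 [ 563.4 -133.4  116.7] rpy [-1.8000e+02  1.0000e-02  1.4112e+02] F [-0.8  0.7 -0.3] M [ 0.01 -0.19 -0.01] op 0.350
arc(yaw) 66.59 axial 1.04 lat 0.00 pos err [-1.69  1.35]
```

```bash
python3 -m pendant '[0,0,-0.05,0,0.2,0,0,-0.1,0,0.2,0,0,-0.12,0,0.2,0,0,-0.1,0,0,0,0,0,0,0]'; python3 - <<'E'
from h import *
s=st(); im=env.read_camera("wrist"); cv2.imwrite("pics/w7.png",im[:,:,::-1])
E
```

```text
t: 24.42
eef_pos: [564.2, -133.7, 267.6]
tcp_rot: [3.14, 0.005, 2.463]
ft_force: [0.5, -0.4, -0.7]
opening: 0.493
t 24.43 [ 564.2 -133.7  267.6] rpy [179.9    0.31 141.12] F [ 0.5 -0.4 -0.7] M [ 0.04 -0.13  0.  ] op 0.493
```

View pics/w7.png

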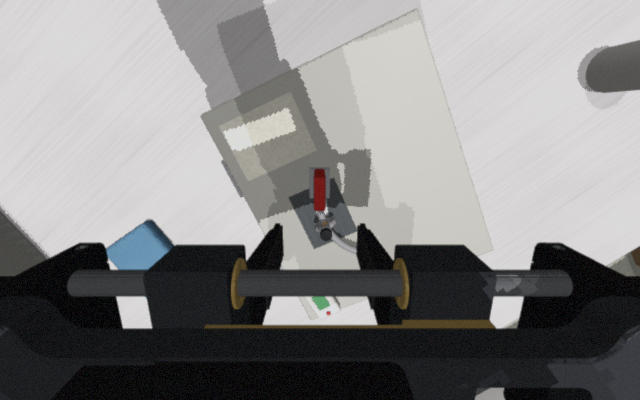

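```bash
python3 -m pendant '[-0.1,0,0,0,0,-0.1,0,0.05,0,0,0,0,0,0,0,0,0,0,0,0]'; python3 - <<'E'
from h import *
s=st(); im=env.read_camera("wrist")[:,:,::-1]; cv2.imwrite("pics/w8.png",im)
p=projw([604,-158.7,122],s); u,v=int(p[0]),int(p[1]); print(p)
cv2.imwrite("pics/w8z.png",cv2.resize(im[max(v-75,0):v+75,u-90:u+90],None,fx=4,fy=4,interpolation=cv2.INTER_CUBIC)); print(max(v-75,0),u-90)
for th in ["pin","pin_tip","pin_seat","ring","stop","logger"]:
    for r in env.landmark_of(th,"wrist")[:1]: print(th,np.round(r["xyz"],1),round(r["confidence"],2))
E
```

```text
t: 24.98
eef_pos: [624.9, -183.3, 243.5]
tcp_rot: [-3.141, -0.002, 2.463]
ft_force: [0.2, 0.8, 0.9]
opening: 0.499
t 24.98 [ 624.9 -183.3  243.5] rpy [-1.7996e+02 -1.2000e-01  1.4111e+02] F [0.2 0.8 0.9] M [ 0.02 -0.17 -0.01] op 0.499
[325.55956372 161.67921863]
86 235
pin [ 562.6 -132.8  100.9] 0.61
pin_tip [ 664.2 -139.4  122.7] 0.86
pin_seat [ 595.7 -157.6  118.3] 0.6
ring [ 605.7 -158.5  120.5] 0.45
stop [ 587.  -153.8   97.8] 0.4
logger [ 686.6 -227.7   99.5] 0.82
```

View pics/w8z.png

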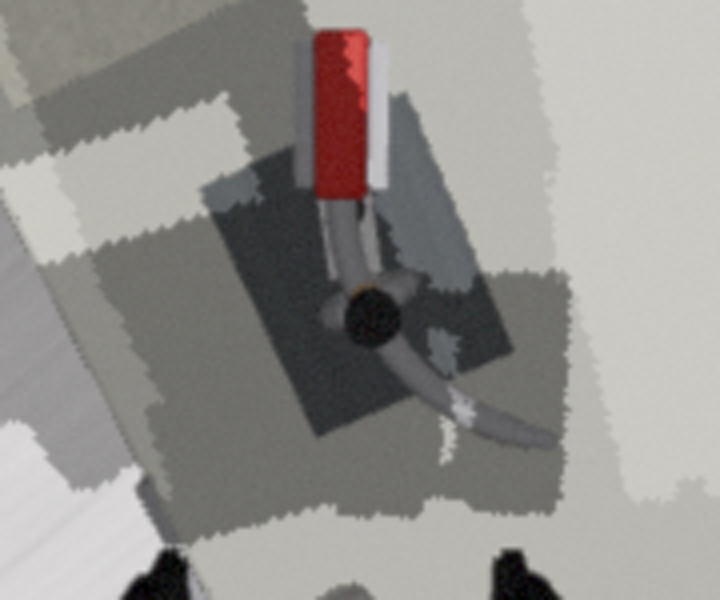

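```bash
python3 - <<'E'
from h import *
print(env.job_done()); st()
E
```

```text
the job is handed in; nothing more can be done
None
the job is handed in; nothing more can be done
```

I gripped the pin by its red handle, fed the bar tip first through the ring and swung it along its own curve onto the rubber stop. I pressed it home, released it on the lid, raised the gripper clear and handed the job in at about 25 s of the 61 s allowed. The hand-in gives no verdict, so this rests on my own readings.

**Forces:** the stop met the handle with the tip about 65.4 mm of arc past the ring. The push reached 9 to 11 N along the bar and stayed above 5 N for more than half a second. That is the wrist reading, which can include a little catch drag. Sideways forces at the wrist stayed under about 2 N throughout.

**Final picture:** the bar runs through the ring under the catch and the handle looks upright. By the network's landmarks pin_seat is about 8 mm before the ring and the tip about 60 mm beyond it. The logger is where it was, and the gripper is well clear.

**Checks that disagreed or could not be made:**
- The camera put stop contact at about 67 mm of arc, against 65.4 mm by feel, which is within the camera's accuracy.
- From the contact point, pin_seat works out about 11 mm before the ring, against 8 mm by the network. Both are inside the allowed range.
- The ring and tip were hidden from all cameras while the tip went in, so that part was guided by measured positions and wrist force.
- The post itself is hidden under the bar in the last picture, and I did not measure the catch's lift.
- I did not re-measure the bottle and cold pack, but the arm never came near either enough to touch it.

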